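Roll a castor wheel into its dock and bed it against the buffer

ROBOT

A 6-joint arm with a two-finger parallel gripper is mounted at the origin on the work surface. World frame = base frame: x ahead of the robot, y to its left, z up, the work surface at z = 0. Lengths are in m, angles in rad, forces in N, time in s.
With the tool pointing down it reaches from about 0.275 to 0.75 m from the base axis. Payload 10.2 kg.
Tool frame: the origin (TCP) lies midway between the tips of the shut fingers; the grasp point (between the pads) lies 19 mm behind it (env.hold_point_z is the distance from the TCP to the grasp point, in m); z points along the fingers, y is the line along which they close (so a half turn about z gives the same grasp; the last joint's range is limited). The gripper opens to 85 mm and grips with 20 to 120 N. Pads are 22 mm wide; open, the fingers measure 114 mm over their backs; the gripper's body (76 mm by 85 mm) begins 54 mm behind the grasp point. The pads swing forward as they close: fully open they stand 13 mm farther back than shut.
Start: joints at [-0.223, 0.313, 1.498, -0, 1.331, -0.223], TCP at [0.525, -0, 0.231] pointing down, gripper open.
Joint ranges: [-2.94, 2.94], [-0.97, 2.17], [0.19, 2.56], [-1.23, 4.37], [0.02, 3.11], [-2.88, 2.88]. Speed limits (rad/s): [2.39, 2.39, 3.01, 3.14, 3.14, 3.14].

INTERFACE

Orientations are given as a unit quaternion [x, y, z, w].
In Python, from bench import env, kinematics, monitor, eyes, job gives the robot as it stands. The module is installed in compiled form; this text tells all that it offers. Calls block until the motion is done:
- env.reach(position, orientation): joint-space move of the TCP to a pose.
- env.movel(position, velocity=0.15, frame=None, guard=None): straight line of the TCP; frame=None keeps the orientation; velocity is the mean speed in m/s. With guard (N) it stops when the force on the tool has changed by that much, and returns True; else False.
- env.set_joints(angles): joint-space move.
- env.release() and env.close_gripper(effort=None): open the fingers fully, or close them until they stop; effort is the grip in N (None keeps the last).
- env.hold(seconds).
- kinematics.ik(position, orientation): joint angles nearest the present ones, or None.
- monitor.sense(): the state.
- eyes.grab_frame(name): name is "scene" or "side" or "wrist"; returns a dict with "frame" (420x560x3 uint8, red, green, blue), "mtx" (3x3 intrinsics, pixels), "view" (4x4, takes a point from world to camera coordinates). Camera axes: x right, y down, z forward; pixel columns grow to the right and rows downward; lengths in m; the calibration is good to about 2 mm. A picture is of the moment at which its call begins. There is no depth.
A pose or a line that the arm cannot do raises env.MotionError and nothing moves.
- job.hand_in(): hands the job in; it is judged then, once.
The state is a dict: "clock": time; "joints": joint angles; "qvel": joint speeds; "joint_efforts": joint torques, N m; "position": TCP position; "ee_rot": TCP orientation; "contact_force": force on the tool from outside, world axes, zero at the start; "ft_torque": the same for the moment, N m; "finger_gap": opening from 0.0 (shut) to 1.0 (fully open); "gripper_force": force on a finger pad.
Only numpy, scipy, OpenCV 4.12 (cv2) and the standard library are available. Lean on these libraries where they do the work, as an engineer would, in place of code of your own. Each camera call takes 0.05 s, during which the arm holds its last target. There are 200 camera calls.

TASK

Roll the castor wheel along the bench on its tread, into the low wooden dock between the kerbs, until it meets the rubber buffer; bed it there with a firm, steady push of about 10 newtons for a second (more than 20 would damage the buffer), then let go and leave it standing. The wheel must never be lifted or fall over, and leave the other things on the bench alone.

Things in the scene. Friction and masses are not known exactly. Their poses are not given: they have to be found in the camera images.
- wheel_center (a point): Centre of the loose castor wheel: black rubber tread 80 mm in diameter, 28 mm wide, grey hub, 0.3 to 0.56 kg, rolling with little resistance. It starts standing on its tread on the bench (centre 40 mm up) before the dock's mouth, up to 15 mm to the side of the dock's line and 0.25 rad askew. Site y = axle, level; x and z turn with the wheel, z up at the start.
- axle_end (a point): Left end (+y) of the wheel's steel axle, 30 mm from the wheel's centre. The axle is 12 mm in diameter, fixed in the wheel, turns with it, and stands out 16 mm beyond the tread on both sides (60 mm overall).
- dock: Fixed wooden roll-in dock on the bench. Origin at bench height in the middle of its mouth edge; x points into the dock, the way the wheel must roll, y to the left, z up. Floor plate 200 mm long (x), 100 mm wide, 3 mm thick: the wheel has to climb this step.
- lane (a point): Point on the dock's floor in the middle of the lane, 30 mm in from the mouth edge; axes as the dock's. From here on two parallel kerbs, tops 13 mm above the bench, leave a lane 38 mm wide; in the 30 mm before it they flare out to about 55 mm.
- bracket: Fixed steel bracket 65 mm high at the dock's far end, 190 mm in; axes as the dock's, origin at bench height under its front face. A screw holds a rubber buffer pad (diameter 32 mm, centre 43 mm up) facing the wheel, its face 57 to 87 mm before the bracket: set by hand, not told, to be found by feel. The wheel's centre meets it 63 to 93 mm in from the mouth. Pad stiffness about 5 N/mm.
- tub: Bystander: open white plastic paint tub, 96 mm wide, 100 mm high; origin under its centre.
- brush: Bystander: paint brush lying on the bench; origin on the bench under it.
- tin: Bystander: closed paint tin, 80 mm wide, 90 mm high; origin under its centre.
- fork: Bystander: steel castor fork without a wheel, standing plate down, 75 x 60 mm, 70 mm high; origin under its centre.

How it is judged:
By the outcome, as a careful person would: the job done as asked, in the order asked, and still so for the second after the job is handed in, with the robot touching nothing.
It also fails if it takes over 64 s, if anything falls off the work surface, if the arm or the gripper's body presses on something with over 40 N, if the wrist force passes 120 N, or if a joint passes its speed limit or range.

## Working session

There is one attempt and no reset: what is moved stays moved. The work goes in short steps, each a Python script; the robot and the scene stay as the last script left them, time stands still between calls to the robot, and variables do not carry over. Pictures are saved under pics/ and viewed, at most 10 in all, crops included, and the job is handed in when it is done.

```bash
mkdir -p pics
python3 - <<'E'
from bench import env,kinematics,monitor,eyes,job
import cv2,numpy as np
for n in("scene","side","wrist"):
    d=eyes.grab_frame(n);cv2.imwrite(f"pics/{n}0.png",d["frame"][:,:,::-1]);np.savez(f"pics/{n}0.npz",**d)
    V=d["view"];print(n,(-V[:3,:3].T@V[:3,3]).round(3),V[2,:3].round(2))
s=monitor.sense();print(s["clock"],s["ee_rot"],env.hold_point_z)
E
```

```text
scene [ 1.383 -0.407  0.777] [-0.7   0.37 -0.61]
side [0.227 0.955 0.894] [ 0.24 -0.72 -0.65]
wrist [0.524 0.069 0.374] [-0.   -0.27 -0.96]
0.15 [ 7.07099000e-01  7.07114401e-01 -2.64933058e-04 -3.96607065e-04] 0.0187
```

View pics/scene0.png

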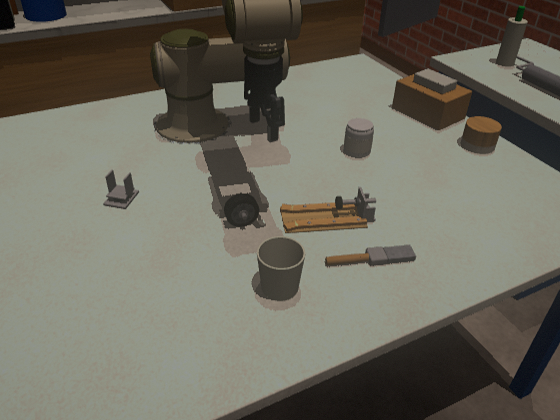

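View pics/side0.png

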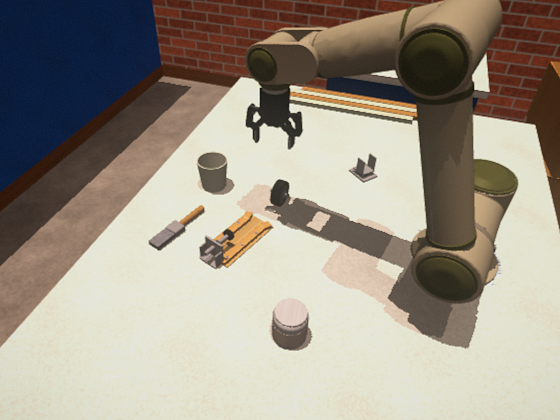

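View pics/wrist0.png

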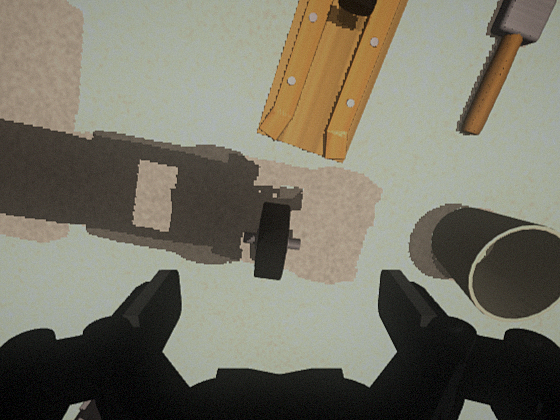

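The wrist view shows everything needed. The axle ends are near (247,238) and (299,243). The dock mouth corners are near (259,133) and (342,160), with kerb screw pairs at (313,17)/(374,42) and (291,81)/(351,103). The tub is on the right, and the pad sits on the dock line at the top.

```bash
cat > h.py <<'E'
import numpy as np
def ray(d,uv,z):
    V=d["view"];R=V[:3,:3];c=-R.T@V[:3,3]
    r=R.T@np.linalg.inv(d["mtx"])@np.array([*uv,1.]);return c+r*(z-c[2])/r[2]
def pix(d,p):
    q=d["view"][:3,:3]@p+d["view"][:3,3];q=d["mtx"]@q;return q[:2]/q[2]
E
python3 - <<'E'
from h import *
import cv2
d=dict(np.load("pics/wrist0.npz"));f=d["frame"]
hsv=cv2.cvtColor(f,cv2.COLOR_RGB2HSV)
# screws: low-saturation small blobs inside dock
m=((hsv[...,0]>8)&(hsv[...,0]<25)&(hsv[...,1]>110)&(hsv[...,2]>90)).astype(np.uint8)
m[:,430:]=0
cs,_=cv2.findContours(m,cv2.RETR_CCOMP,cv2.CHAIN_APPROX_SIMPLE)
for c in cs:
    a=cv2.contourArea(c)
    if a>20: print(a,c[:,0].mean(0).round(1),len(c))
S={k:ray(d,k,.013) for k in[(313,17),(374,42),(291,81),(351,103)]}
for k,v in S.items():print(k,v.round(4))
v=list(S.values());far=(v[0]+v[1])/2;near=(v[2]+v[3])/2;print("mid",far,near,"screw sep",np.linalg.norm(v[0]-v[1]),np.linalg.norm(v[2]-v[3]))
u=far-near;print("yaw",np.arctan2(u[1],u[0]))
for k in[(259,133),(342,160)]:print("corner",k,ray(d,k,.003).round(4))
a,b=ray(d,(245.5,238),.04),ray(d,(300,243.5),.04);print("axle",a,b,np.linalg.norm(a-b),(a+b)/2,"yaw",np.arctan2(*(b-a)[1::-1]))
E
```

```text
13654.5 [337.5  70.6] 392
22.0 [341.3 133.5] 14
70.0 [349.1 102.9] 15
112.0 [334.  106.7] 47
75.5 [291.4  79.1] 14
57.5 [346.1  75.1] 27
79.0 [374.   41.5] 20
75.5 [312.7  15.5] 11
(313, 17) [0.5561 0.1659 0.013 ]
(374, 42) [0.6164 0.1442 0.013 ]
(291, 81) [0.5355 0.1085 0.013 ]
(351, 103) [0.5972 0.0875 0.013 ]
mid [0.58625247 0.15504436 0.013     ] [0.56636275 0.09800957 0.013     ] screw sep 0.06414725606314389 0.06522857767685016
yaw 1.2352537375017123
corner (259, 133) [0.5018 0.0573 0.003 ]
corner (342, 160) [0.5928 0.0284 0.003 ]
axle [ 0.48794789 -0.04964668  0.04      ] [ 0.54583085 -0.05579614  0.04      ] 0.05820870292298868 [ 0.51688937 -0.05272141  0.04      ] yaw -0.10584243751098496
```

The measurements hold up: axle 58 mm against 60, mouth 95 against 100, and askew 0.23 rad. The wheel is 100 mm before the mouth and about 3 mm off the line. Next I hover over the wheel with the tool aligned to the axle and look once more.

```bash
cat >> h.py <<'E'
M=np.array([.547,.043]);YAW=1.238;u=np.array([np.cos(YAW),np.sin(YAW)]);n=np.array([-u[1],u[0]])
def quat(a):  # tool down, tool y at angle a
    t=a/2+np.pi/4;return [float(np.cos(t)),float(np.sin(t)),0.,0.]
def at(s,l,z): return [*(M+s*u+l*n),z]
E
python3 - <<'E'
from h import *
from bench import env,monitor,eyes
import cv2
env.reach([.517,-.053,.13],quat(-.106))
d=eyes.grab_frame("wrist");np.savez("pics/w1.npz",**d);cv2.imwrite("pics/w1.png",d["frame"][:,:,::-1])
s=monitor.sense();print(s["clock"],s["position"],s["ee_rot"],pix(d,np.array([.517,-.053,.04])))
E
```

```text
0.7333 [ 0.51808331 -0.05274286  0.13174962] [0.7432614  0.66899958 0.00079439 0.00119802] [279.3627149 219.7633917]
```

View pics/w1.png

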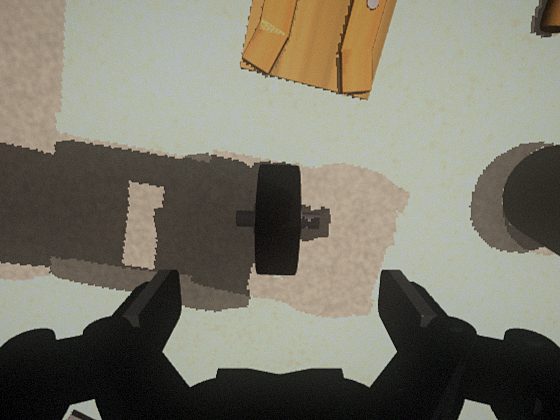

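The wheel is centred between the fingers: tread columns 256 to 301 and fingertips at 179 and 380, and the axle is parallel to the closing line. The dock's mouth corners are at (241,68) and (367,99). I'll grip the axle lightly and turn the wheel onto the dock's line without lifting.

Run:
```python
from h import *
from bench import env,monitor,eyes
import cv2
d=dict(np.load("pics/w1.npz"));a,b=ray(d,(241,68),.003),ray(d,(367,99),.003)
print("mouth",(a+b)/2,np.linalg.norm(a-b),"yaw",np.arctan2(*(b-a)[1::-1])+np.pi/2)
def S(t):
    s=monitor.sense();print(t,round(s["clock"],2),s["position"].round(4) if hasattr(s["position"],'round') else s["position"],np.round(s["contact_force"],2),round(s["finger_gap"],3),np.round(s["gripper_force"],1))
q=quat(-.106)
g=env.movel([.517,-.053,.015],velocity=.06,frame=q,guard=4);S(f"down {g}")
if not g:
    env.close_gripper(20);S("grip")
    env.movel(at(-.100,0,.015),velocity=.015,frame=quat(YAW-np.pi/2));S("turned")
    d=eyes.grab_frame("side");np.savez("pics/s2.npz",**d)
    c=pix(d,np.array(at(-.1,0,.04))).astype(int);f=d["frame"][c[1]-70:c[1]+70,c[0]-90:c[0]+90]
    cv2.imwrite("pics/s2.png",cv2.resize(f,None,fx=4,fy=4)[:,:,::-1])
```

```text
mouth [0.54637379 0.04126139 0.003     ] 0.09862775387547641 yaw 1.2404826268563662
down False 2.8 [ 0.5171 -0.053   0.0152] [ 0.12 -0.34  0.19] 0.999 0.0
grip 3.16 [ 0.5171 -0.0531  0.0152] [-0.27  0.18  3.57] 0.693 21.7
turned 3.53 [ 0.5148 -0.0517  0.0152] [ 0.17 -0.91  1.82] 0.697 21.8
```

View pics/s2.png

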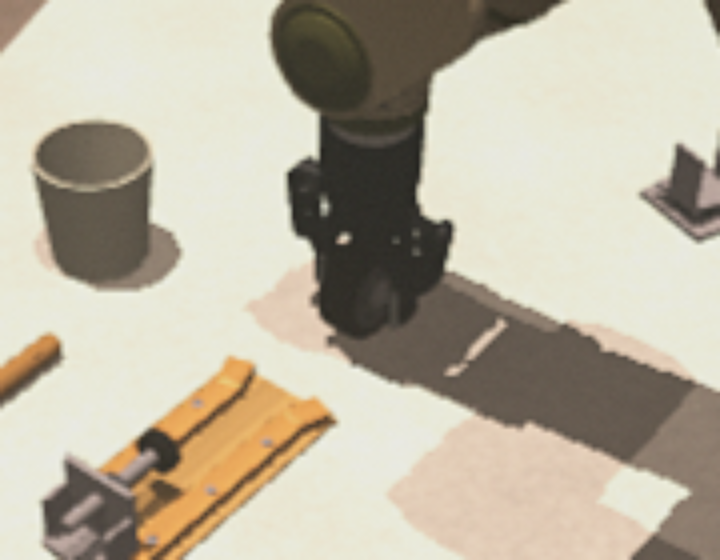

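The wheel stands upright in the grip (gap 59 mm, against the 60 mm axle), on the line before the dock. Next I let go, back off behind it, shut the fingers and check with a picture.

```bash
cat >> h.py <<'E'
def S(t):
    from bench import monitor
    s=monitor.sense();p=np.array(s["position"])[:2]-M;F=np.array(s["contact_force"])
    print(t,round(s["clock"],2),"s,l,z",np.round([p@u,p@n,s["position"][2]],4),"F along",round(float(F[:2]@u),2),"lat",round(float(F[:2]@n),2),"z",round(float(F[2]),2))
E
python3 - <<'E'
from h import *
from bench import env,monitor,eyes
import cv2
q=quat(YAW-np.pi/2)
env.release();env.hold(.3);env.movel(at(-.1,0,.13),velocity=.06,frame=q)
env.movel(at(-.18,0,.13),velocity=.1);env.close_gripper();S("up")
d=eyes.grab_frame("wrist");np.savez("pics/w3.npz",**d);cv2.imwrite("pics/w3.png",d["frame"][:,:,::-1])
for p in[(-.1,0,.08),(-.1,.03,.04),(-.1,-.03,.04),(0,0,.003)]:print(p,pix(d,np.array(at(*p))).round())
E
```

```text
up 8.05 s,l,z [-0.18 -0.    0.13] F along -0.09 lat 0.2 z 0.09
(-0.1, 0, 0.08) [281. 100.]
(-0.1, 0.03, 0.04) [235. 104.]
(-0.1, -0.03, 0.04) [326. 104.]
(0, 0, 0.003) [280. -46.]
```

View pics/w3.png

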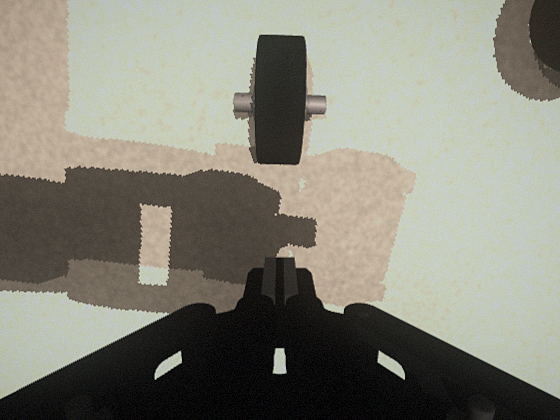

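The wheel stands at the predicted spot, with axle ends at (234,101) and (326,104) against predictions of (235,104) and (326,104). The shut fingers are in line behind it. Now I push, rising with the tread at the step.

Run:
```python
from h import *
from bench import env,monitor,eyes
import cv2
env.movel(at(-.18,0,.012),velocity=.1);S("low")
print(env.movel(at(-.074,0,.012),velocity=.03,guard=6));S("before step")
print(env.movel(at(-.044,0,.035),velocity=.02,guard=15));S("climbed")
d=eyes.grab_frame("wrist");np.savez("pics/w4.npz",**d);cv2.imwrite("pics/w4.png",d["frame"][:,:,::-1])
for p in[(0,0,.083),(0,.03,.043),(0,-.03,.043)]:print(p,pix(d,np.array(at(*p))).round())
```

```text
low 9.43 s,l,z [-0.18   -0.0004  0.0125] F along 0.26 lat -0.64 z -0.25
False
before step 13.12 s,l,z [-0.0741  0.      0.012 ] F along 0.59 lat -0.8 z 0.74
True
climbed 14.06 s,l,z [-0.0634 -0.001   0.0222] F along -4.94 lat 0.82 z 1.76
(0, 0, 0.083) [278. 146.]
(0, 0.03, 0.043) [195. 138.]
(0, -0.03, 0.043) [363. 138.]
```

View pics/w4.png

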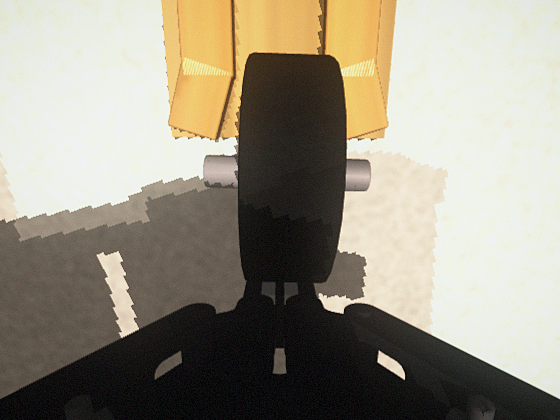

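The wheel has met the step. It sits about 3 mm right of the middle (axle ends at columns 204 and 371, dock middle at 278) and points about 0.02 rad to the right. I'll back off a little and drop. Then I push again slightly right of centre, rising faster to match the tread's pivot on the edge.

Run:
```python
from h import *
from bench import env,monitor,eyes
import cv2
q=quat(YAW-np.pi/2+.05)
env.movel(at(-.070,-.002,.020),velocity=.03)
env.movel(at(-.070,-.006,.008),velocity=.05,frame=q);S("low")
print(env.movel(at(-.064,-.006,.008),velocity=.01,guard=4));S("touch")
s0=float((np.array(monitor.sense()["position"])[:2]-M)@u)
print(env.movel(at(s0+.018,-.005,.036),velocity=.03,guard=22));S("climb")
d=eyes.grab_frame("wrist");np.savez("pics/w5.npz",**d);cv2.imwrite("pics/w5.png",d["frame"][:,:,::-1])
for p in[(.0,0,.003),(0,.03,.043),(0,-.03,.043)]:print(p,pix(d,np.array(at(*p))).round())
```

```text
low 14.89 s,l,z [-0.0699 -0.0059  0.0079] F along -0.23 lat -0.73 z -0.01
True
touch 15.22 s,l,z [-0.0685 -0.0062  0.0082] F along -3.81 lat 0.04 z 1.93
False
climb 16.49 s,l,z [-0.0506 -0.0049  0.0359] F along -0.22 lat 1.16 z 0.28
(0.0, 0, 0.003) [276. 158.]
(0, 0.03, 0.043) [201. 164.]
(0, -0.03, 0.043) [348. 172.]
```

View pics/w5.png

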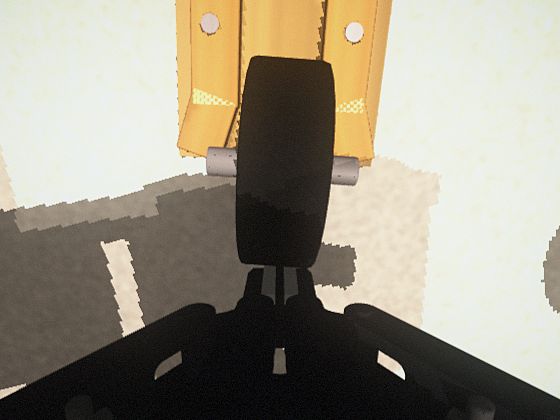

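The wheel is at the top of the step, about 3 mm right of the middle and within 0.015 rad of the dock's heading, with its flare entry clear. I'll roll it on to the buffer.

Run:
```python
from h import *
from bench import env,monitor,eyes
q=quat(YAW-np.pi/2)
print(env.movel(at(-.02,-.004,.033),velocity=.02,frame=q,guard=10));S("in")
print(env.movel(at(.055,-.003,.033),velocity=.015,guard=4));S("met");env.hold(.3);S("settled")
```

```text
False
in 18.23 s,l,z [-0.0201 -0.004   0.033 ] F along 0.37 lat 0.93 z -0.84
True
met 21.61 s,l,z [ 0.038  -0.0032  0.0328] F along -0.74 lat -1.1 z 0.63
settled 21.91 s,l,z [ 0.0379 -0.0028  0.0324] F along -0.45 lat 0.25 z -0.05
```

Run:
```python
from h import *
from bench import env,monitor,eyes
import cv2
def F(k=4):
    v=[]
    for _ in range(k): env.hold(.03);v.append(np.array(monitor.sense()["contact_force"])[:2]@u)
    return -np.mean(v)
s=.0375;log=[]
for i in range(40):
    f=F();log.append((round(s,4),round(float(f),1)))
    if f>9.3 or s>.052:break
    s+=.0006 if f<3 else .0002
    env.movel(at(s,-.003,.033),velocity=.01)
print(log)
h=[]
if f>8:
    for i in range(7): env.hold(.2);h.append(round(float(F(1)),1))
print(h);S("pressed")
d=eyes.grab_frame("wrist");np.savez("pics/w6.npz",**d);cv2.imwrite("pics/w6.png",d["frame"][:,:,::-1])
```

```text
[(0.0375, 0.5), (0.0381, 0.6), (0.0387, 5.1), (0.0389, 5.8), (0.0391, 6.3), (0.0393, 7.1), (0.0395, 6.9), (0.0397, 8.1), (0.0399, 8.8), (0.0401, 8.8), (0.0403, 9.5)]
[8.8, 9.3, 9.8, 9.5, 9.8, 9.3, 10.0]
pressed 27.51 s,l,z [ 0.0393 -0.0032  0.0331] F along -9.97 lat -0.75 z 3.23
```

View pics/w6.png

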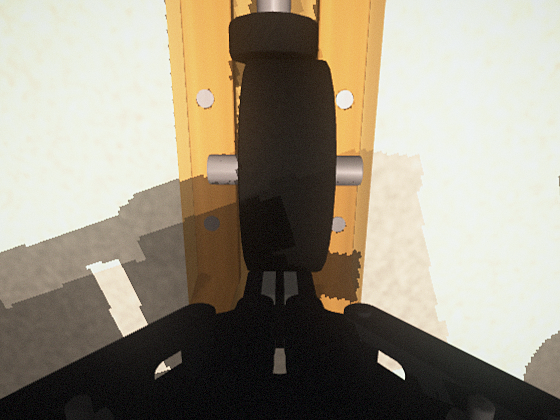

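The wheel stands in the lane against the buffer, held at about 9.6 N for over a second. I'll ease off slowly so it doesn't roll back, then leave.

Run:
```python
from h import *
from bench import env,monitor,eyes
import cv2
env.movel(at(.034,-.003,.033),velocity=.0015);S("eased");env.hold(.5)
env.movel(at(-.05,-.003,.04),velocity=.04);env.movel(at(-.06,0,.16),velocity=.1);env.hold(.5);S("away")
d=eyes.grab_frame("wrist");cv2.imwrite("pics/w7.png",d["frame"][:,:,::-1])
for s in(.086,.088,.09):print(s,pix(d,np.array(at(s,.03,.043))).round(1),pix(d,np.array(at(s,-.03,.043))).round(1))
```

```text
eased 29.81 s,l,z [ 0.034 -0.003  0.033] F along -0.05 lat -1.4 z 0.03
away 34.42 s,l,z [-0.06    0.      0.1599] F along 0.3 lat 0.06 z -0.59
0.086 [237.    4.7] [324.4   4.7]
0.088 [236.9   1.4] [324.5   1.3]
0.09 [236.8  -2. ] [324.6  -2. ]
```

View pics/w7.png

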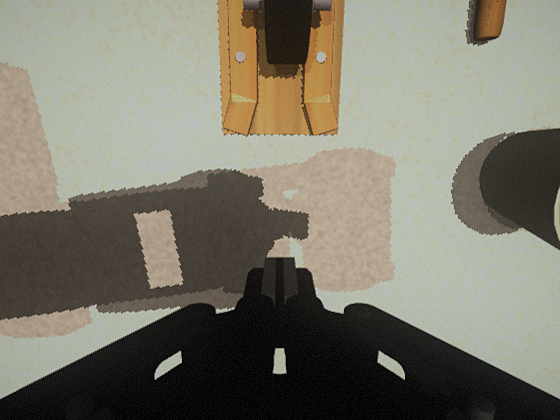

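The wheel stands upright in the lane, with its axle at row ~4, which puts its centre about 86 to 88 mm in, at the buffer. The robot is clear of everything.

```bash
python3 -c "
from bench import job
print(job.hand_in())"
```

```text
the job is handed in; nothing more can be done
None
```

I rolled the wheel into the dock, pressed it against the buffer at about 9.6 N for over a second, left it standing there, and handed the job in at about 34 s; the hand-in gave no verdict, and I never directly confirmed that the wheel turned rather than slid.

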